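# Bring the tube rotator's stem to the top

## Robot

A 6-joint arm with a two-finger parallel gripper is mounted at the origin on the work surface. World frame = base frame: x ahead of the robot, y to its left, z up, the work surface at z = 0. Lengths are in mm, angles in degrees, forces in N, time in s.
With the tool pointing down it reaches from about 350 to 850 mm from the base axis. Payload 8.1 kg.
Tool frame: the origin (TCP) lies midway between the tips of the shut fingers; the grasp point (between the pads) lies 19 mm behind it; z points along the fingers, y is the line along which they close (so a half turn about z gives the same grasp; the last joint's range is limited). The gripper opens to 85 mm and grips with 20 to 120 N. Pads are 22 mm wide; open, the fingers measure 114 mm over their backs; the gripper's body (76 mm by 85 mm) begins 54 mm behind the grasp point. The pads swing forward as they close: fully open they stand 13 mm farther back than shut.
Start: joints at [63.232, 7.471, 85.268, -0, 87.261, -4.893], TCP at [223.534, 556.81, 204.492] pointing down, gripper open.
Joint ranges: [-169.43, 169.43], [-51.17, 129.36], [1.28, 143.12], [-76.62, 256.62], [0, 156.53], [-152.29, 152.29]. Speed limits (degrees/s): [136.94, 136.94, 159.86, 180, 180, 180].

## Interface

Orientations are given as [roll, pitch, yaw] about the fixed x, y, z axes, in that order (R = Rz(yaw) Ry(pitch) Rx(roll)).
In Python, from bench import sense, snapshot, camera_params, hand_in, masks_of, pinpoint gives the robot as it stands.
- The arm moves only by the tool step_arm, never from a script. Its argument "targets" is a list of rows, each an object with "angular": the turn, a rotation vector about the tool's x, y, z scaled (see below), a list of three; "dp": the shift along the tool's x, y, z scaled (see below), a list of three; "fingers": the closure, from 0 (fully open) to 1 (shut). A call has exactly 8 rows; each row is the pose to reach, as a shift and turn from the pose commanded when the call began, along the tool's axes at that moment, turning the shorter way round; what a row does not reach only later rows make up. The controller multiplies each number of a shift by 0.2 m and each number of a turn by 180 degrees. A row lasts 1/8 s, in which the tool goes at most 62.5 mm and 10.7 degrees, less where a joint would pass 70% of its speed; a pose out of reach is approached as far as the arm can. A call with a number of a shift or a turn outside -1 to 1 is refused whole. A call with a gripper value outside its range is refused whole. The fingers move at their own pace and stop on an object; "newtons" is the grip in N (left out, the last holds). Time passes only in rows, so rows that repeat a pose let the fingers close, or fill a call up. It gives the time, the measured TCP pose, the force, the opening and the grip force at its end, in the units of the state.
- sense(): the state, without advancing time (a new reading comes with each control period).
- snapshot(name): name is "scene" or "top" or "wrist"; returns the picture (384x512x3 uint8, blue, green, red); there is no depth.
- camera_params(name): a dict with "vfov" (degrees; the focal length in pixels is half the picture's height over the tangent of half this angle, whatever the lens; pixels are square), "cx", "cy" (the principal point, pixels), "D" ([k1, k2, p1, p2, k3] as OpenCV has them; the pictures are not rectified), "R" (3x3) and "t" (3): a world point X has camera coordinates R X + t. Camera axes: x right, y down, z forward; pixel columns grow to the right and rows downward; lengths in mm; the calibration is good to about 2 mm. A picture is of the moment at which its call begins: read the wrist's pose just before it. camera_params takes no time and is no camera call; for the wrist camera it gives the pose at the moment of the call.
- hand_in(): hands the job in; it is judged then, once.
Trained networks look in the newest picture that a camera, given by its name, has taken for a name from the list of things; names that differ only in an ending like _2 or _b are one class to them, and where a whole thing is asked for, a point or a joint stands for the part that bears it (a point fixed in the world has none). Each returns a list of dicts, best first, with "conf" (0 to 1); they miss things now and then, are a little off and sometimes report something else, mostly with a low value. They report only what shows in the picture. A call takes as long as a camera call.
- masks_of(camera, label): "pixels" (384x512 bool, what is visible of it) and "at" ([column, row] in pixels, amid what is visible of it).
- pinpoint(camera, label): "at" ([column, row] in pixels: a listed point, or the origin of a listed thing).
The state is a dict: "time": time; "joint_pos": joint angles; "qd": joint speeds; "joint_efforts": joint torques, N m; "tool_pos": TCP position; "tcp_rot": TCP orientation; "ft_force": force on the tool from outside, world axes, zero at the start; "wrist_torque": the same for the moment, N m; "finger_gap": finger opening in mm; "grip_force": force on a finger pad.
Only numpy, scipy, OpenCV 4.12 (cv2) and the standard library are available. Lean on these libraries where they do the work, as an engineer would, in place of code of your own. Each camera call takes 0.05 s, during which the arm holds its last target. There are 200 camera calls.

## Task

On the tube rotator, push the spokes of its upright wheel round with your fingertips, one after another, until the one bare steel stem points straight up, then leave the wheel standing still like that. Only push, gently: do not grip or fling the wheel, do not lift, tip or shove the rotator, and leave the tube rack, the bottle and the jar alone.

Things in the scene. Friction and masses are not known exactly. Their poses are not given: they have to be found in the camera images.
- rotator: tube rotator, loose cream instrument, 4 kg: base plate 200 x 220 x 30 mm (80 mm behind the origin to 120 mm ahead along x), a tower 85 x 105 mm up to 215 mm (front face 12.5 mm ahead), an upright wheel in front of it. Origin on the table; z up, x along the level axle towards the wheel (away from the robot, turned 3 to 40 degrees left), y to the left. Six wheel arms, 60 degrees apart, no rim
- hub (a point): centre of the wheel, on the axle, 85 mm ahead of the rotator's origin and 185 mm above the table; turns with the wheel: x along the axle, z towards the stem's tip. Hub 64 mm in diameter. From above, a fingertip goes freely between two arms; pressing an arm from the top outwards and down turns the wheel easily, while a finger against the end of an arm that leans far towards it may jam
- stem_tip (a point): outer end of the stem, 125 mm from the axle: the one bare steel arm, 10 mm thick, 18 mm ball at its end. The other five arms are spokes: flat bars 14 mm wide ending 120 mm from the axle, each with a red-capped tube (13 mm, cap 17 mm) clipped along its front; with it they reach from 9 mm behind to 15 mm ahead of the hub point along the axle. Its axes are as the hub's
- wheel (a joint): angle of the wheel, rad: 0 (or any whole turn) when the stem points straight up; grows as the stem goes from the top towards the rotator's -y side (right-hand turn about its x). Turns both ways without stops, with a drag of 0.12 N m (about 1 N at the end of a spoke), and stays where it is left
- rack: a loose white tube rack 70 x 160 x 53 mm with four red-capped tubes in it (100 mm high over the caps), left of the rotator; origin under its centre. To be left alone.
- bottle: a loose white bottle, 64 mm in diameter, 120 mm high, right of the rotator; origin under its centre. To be left alone.
- jar: a loose clear jar with a red cap, 60 mm in diameter, 70 mm high, at the far left; origin under its centre. To be left alone.

How it is judged:
By the outcome, as a careful person would: the job done as asked, in the order asked, and still so for the second after the job is handed in, with the robot touching nothing.
It also fails if it takes over 67 s, if anything falls off the work surface, if the arm or the gripper's body presses on something with over 40 N, if the wrist force passes 120 N, or if a joint passes its speed limit or range.

## Working session

There is one attempt and no reset: what is moved stays moved. The work goes in short steps, Python scripts to look and compute and a tool call to move; the robot and the scene stay as the last step left them, time stands still between calls to the robot, and variables do not carry over. Pictures are saved under pics/ and viewed, at most 10 in all, crops included, and the job is handed in when it is done.

Besides the shell and the picture viewer there is one more tool, called after "Emit:" by a JSON object that holds its "fn" and its "kwargs", one argument or row to a line. step_arm: Moves the arm, as the interface text tells. Its arguments: {"type":"object","properties":{"targets":{"type":"array","items":{"type":"object","properties":{"angular":{"type":"array","items":{"type":"number","minimum":-1,"maximum":1}},"dp":{"type":"array","items":{"type":"number","minimum":-1,"maximum":1}},"fingers":{"type":"number"}}}},"newtons":{"type":"number"}},"required":["targets"]}

```bash
mkdir -p pics; cat > h.py <<'E'
import numpy as np, cv2
from bench import *
def K(p):
    f=192/np.tan(np.radians(p['vfov']/2)); return np.array([[f,0,p['cx']],[0,f,p['cy']],[0,0,1]])
def ray(c,uv):
    p=camera_params(c);R=np.array(p['R']);t=np.array(p['t'])
    n=cv2.undistortPoints(np.array([[uv]],float),K(p),np.array(p['D'],float))[0,0]
    return -R.T@t, R.T@np.array([n[0],n[1],1])
def proj(c,X):
    p=camera_params(c)
    return cv2.projectPoints(np.array(X,float).reshape(-1,1,3),cv2.Rodrigues(np.array(p['R']))[0],np.array(p['t'],float),K(p),np.array(p['D'],float))[0][:,0]
def atz(c,uv,z):
    o,d=ray(c,uv); return o+d*(z-o[2])/d[2]
E
python3 - <<'E'
from h import *
ims=[]
for c in ('scene','top'):
    im=snapshot(c); ims.append(im)
    for l in ('rotator','hub','stem_tip','rack','bottle','jar'):
        r=pinpoint(c,l)
        for q in r[:2]: 
            z={'hub':185,'stem_tip':185}.get(l,0)
            print(c,l,round(q['conf'],2),np.round(q['at'],1),np.round(atz(c,q['at'],z)))
cv2.imwrite('pics/a.png',ims[0]);cv2.imwrite('pics/b.png',ims[1])
print(sense())
E
```

```text
scene rotator 0.78 [203.1 229.2] [ 481. -121.    0.]
scene hub 0.7 [222.3 206.1] [564. -89. 185.]
scene stem_tip 0.92 [231.3 221.7] [ 631. -106.  185.]
scene rack 0.56 [318.3 165.8] [518. 416.   0.]
scene bottle 0.8 [131.3 260.6] [ 435. -385.    0.]
scene jar 0.69 [337.4 201.9] [696. 340.   0.]
scene jar 0.63 [132.7 258.8] [ 431. -378.    0.]
top rotator 0.92 [286.  223.9] [ 486. -118.    0.]
top hub 0.61 [280.3 195.3] [572. -85. 185.]
top stem_tip 0.96 [267.8 204. ] [542. -44. 185.]
top rack 0.81 [146.  216.6] [510. 416.   0.]
top rack 0.62 [167.5 168.4] [697. 339.   0.]
top bottle 0.53 [356.8 236.9] [ 439. -385.    0.]
top jar 0.6 [168.2 167.8] [699. 337.   0.]
{'time': 0.7, 'joint_pos': array([ 6.32329248e+01,  7.46886797e+00,  8.52645585e+01, -4.76717220e-04,
        8.72625538e+01, -4.89328511e+00]), 'qd': array([-0.01770683, -0.01150265, -0.03461221, -0.0425158 , -0.01365497,
        0.04654424]), 'joint_efforts': array([ 7.28830219e-04, -5.69110930e+01, -5.00769711e+01,  5.56965188e-05,
        6.98808217e-04,  1.58580221e-06]), 'tool_pos': array([223.53453921, 556.83421696, 204.54730854]), 'tcp_rot': array([1.79996035e+02, 8.17330101e-04, 1.58126233e+02]), 'ft_force': array([-0.42311455,  0.51059401,  0.30632657]), 'wrist_torque': array([ 0.01824569,  0.04063687, -0.00464003]), 'grip_force': 0.0, 'finger_gap': 85.4933327690377}
```

View pics/a.png

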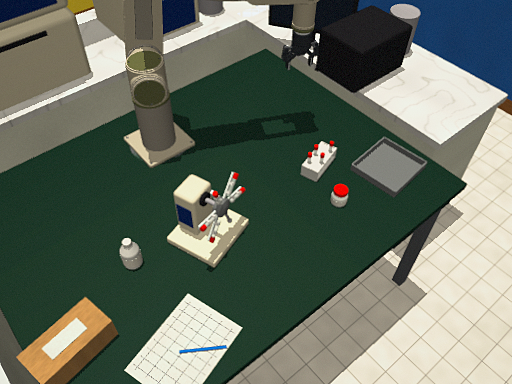

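View pics/b.png

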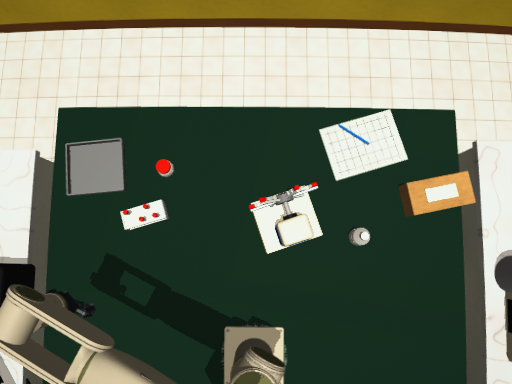

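```bash
cat >> h.py <<'E'
def tri(a,b):
    (o1,d1),(o2,d2)=a,b
    s=np.linalg.lstsq(np.c_[d1,-d2],o2-o1,rcond=None)[0]
    p,q=o1+s[0]*d1,o2+s[1]*d2
    return (p+q)/2,np.linalg.norm(p-q)
E
python3 - <<'E'
from h import *
P={'rotator':([203.1,229.2],[286,223.9]),'hub':([222.3,206.1],[280.3,195.3]),'stem_tip':([231.3,221.7],[267.8,204])}
for k,(a,b) in P.items(): print(k,tri(ray('scene',a),ray('top',b)))
for c in('scene','top'): print(c,ray(c,[256,192]))
E
```

```text
rotator (array([ 484.78507097, -119.58429501,    2.98029646]), np.float64(5.175805038278247))
hub (array([569.16593722, -88.25878689, 189.40556336]), np.float64(7.4394385786931965))
stem_tip (array([554.73042449, -47.94829787,  58.48560147]), np.float64(2.2321175901989982))
scene (array([1347.09514857, -630.90105256, 1358.48683079]), array([-0.49142886,  0.42834458, -0.75850485]))
top (array([ 399.69872654,   -6.31311559, 1550.57750424]), array([ 0.13261012,  0.00181107, -0.99121381]))
```

The scene camera shows the wheel at about (222,206), with the stem pointing down at (231,222). The top view shows the rotator at (286,224), turned about 20° left. The stem is at about 199°, so the wheel needs about +161°. I'll make three pushes, moving the top towards -y. I'm shutting the fingers and going above the wheel.

Emit:
{"fn": "step_arm", "kwargs": {
  "targets": [
    {"dp":[-0.2,-0.15,-0.25],"angular":[0,0,0.05],"fingers":1},
    {"dp":[-0.4,-0.3,-0.5],"angular":[0,0,0.1],"fingers":1},
    {"dp":[-0.6,-0.5,-0.75],"angular":[0,0,0.15],"fingers":1},
    {"dp":[-0.8,-0.65,-0.95],"angular":[0,0,0.2],"fingers":1},
    {"dp":[-0.9,-0.75,-0.98],"angular":[0,0,0.25],"fingers":1},
    {"dp":[-0.9,-0.75,-0.98],"angular":[0,0,0.265],"fingers":1},
    {"dp":[-0.9,-0.75,-0.98],"angular":[0,0,0.265],"fingers":1},
    {"dp":[-0.9,-0.75,-0.98],"angular":[0,0,0.265],"fingers":1}
  ]
}}

```text
time: 1.7
tool_pos: [334.3, 350.8, 399.9]
tcp_rot: [-179.9, 0.0, 110.5]
ft_force: [-0.3, -0.1, 0.5]
finger_gap: 0.0
grip_force: 0.0
```

Emit:
{"fn": "step_arm", "kwargs": {
  "targets": [
    {"dp":[-0.25,0.03,0],"fingers":1},
    {"dp":[-0.5,0.06,0],"fingers":1},
    {"dp":[-0.75,0.1,0],"fingers":1},
    {"dp":[-1,0.13,0],"fingers":1},
    {"dp":[-1,0.13,0],"fingers":1},
    {"dp":[-1,0.13,0],"fingers":1},
    {"dp":[-1,0.13,0],"fingers":1},
    {"dp":[-1,0.13,0],"fingers":1}
  ]
}}

```text
validation failed for argument at $.ta...
```

Emit:
{"fn": "step_arm", "kwargs": {
  "targets": [
    {"dp":[-0.25,0.03,0],"angular":[0,0,0],"fingers":1},
    {"dp":[-0.5,0.06,0],"angular":[0,0,0],"fingers":1},
    {"dp":[-0.75,0.1,0],"angular":[0,0,0],"fingers":1},
    {"dp":[-1,0.13,0],"angular":[0,0,0],"fingers":1},
    {"dp":[-1,0.13,0],"angular":[0,0,0],"fingers":1},
    {"dp":[-1,0.13,0],"angular":[0,0,0],"fingers":1},
    {"dp":[-1,0.13,0],"angular":[0,0,0],"fingers":1},
    {"dp":[-1,0.13,0],"angular":[0,0,0],"fingers":1}
  ]
}}

```text
time: 2.7
tool_pos: [428.4, 173.2, 400.5]
tcp_rot: [-180.0, -0.0, 110.6]
ft_force: [-0.4, -0.0, 0.5]
finger_gap: -0.4
grip_force: 0.0
```

```bash
python3 - <<'E'
from h import *
im=snapshot('wrist');cv2.imwrite('pics/c.png',im)
print(sense()['tool_pos'])
print('wrist axis',ray('wrist',[256,192]))
for l in ('rotator','hub','stem_tip'):
    for q in pinpoint('wrist',l)[:1]: print(l,q['conf'],q['at'],atz('wrist',q['at'],{'rotator':0}.get(l,185)))
E
```

```text
[428.48502254 173.08141205 400.53142262]
wrist axis (array([401.39948019, 245.32526821, 570.27792442]), array([ 0.1040601 , -0.27537477, -0.95576364]))
rotator 0.69 [234.1, 280.4] [ 490.63929944 -134.7580586     0.        ]
```

Emit:
{"fn": "step_arm", "kwargs": {
  "targets": [
    {"dp":[-0.25,0.03,0],"angular":[0,0,0],"fingers":1},
    {"dp":[-0.5,0.06,0],"angular":[0,0,0],"fingers":1},
    {"dp":[-0.75,0.1,0],"angular":[0,0,0],"fingers":1},
    {"dp":[-0.9,0.12,0],"angular":[0,0,0],"fingers":1},
    {"dp":[-0.9,0.12,0],"angular":[0,0,0],"fingers":1},
    {"dp":[-0.9,0.12,0],"angular":[0,0,0],"fingers":1},
    {"dp":[-0.9,0.12,0],"angular":[0,0,0],"fingers":1},
    {"dp":[-0.9,0.12,0],"angular":[0,0,0],"fingers":1}
  ]
}}

```text
time: 3.9
tool_pos: [513.9, 12.8, 400.8]
tcp_rot: [180.0, 0.0, 110.5]
ft_force: [-1.2, 0.1, 1.0]
finger_gap: -0.3
grip_force: 0.0
```

```bash
python3 - <<'E'
from h import *
im=snapshot('wrist');cv2.imwrite('pics/d.png',im)
print(sense()['tool_pos'])
for l in ('rotator','hub','stem_tip'):
    for q in pinpoint('wrist',l)[:1]: print(l,q['conf'],q['at'],atz('wrist',q['at'],{'rotator':0,'stem_tip':66}.get(l,185)))
E
```

```text
[513.98227605  12.6367778  400.79176791]
rotator 0.83 [220.5, 202.3] [ 487.77272854 -126.46955231    0.        ]
hub 0.68 [263.4, 241.3] [565.60420198 -93.72253141 185.        ]
stem_tip 0.64 [261.7, 193.5] [552.58462559 -59.9824334   66.        ]
```

View pics/d.png

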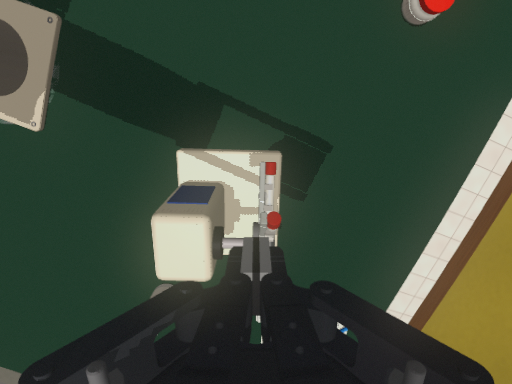

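The close view shows the base plate's left corners at (178,150) and (281,152), the spoke caps at (271,169) and (273,220), and the finger above the wheel plane. I'll fit the rotator's pose from the corners.

```bash
python3 - <<'E'
from h import *
a=atz('wrist',[178,150],30);b=atz('wrist',[281,152],30);print(a,b,np.linalg.norm(a-b))
y=np.arctan2(*(b-a)[1::-1]);print('yaw',np.degrees(y))
for yaw in (y,np.radians(20.4)):
    ex=np.array([np.cos(yaw),np.sin(yaw)]);ey=np.array([-ex[1],ex[0]])
    O=(a+b)[:2]/2-20*ex-110*ey; H=O+85*ex; print('O',O,'hub',H)
    # predicted stem/caps
    for th in (198.6,258.6,318.6):
        s=np.radians(th); X=np.r_[H+(0 if th<200 else 8)*ex-(122*np.sin(s))*ey,185+122*np.cos(s)]
        print(th,proj('wrist',X),proj('scene',X),proj('top',X))
E
```

```text
[380.53054655 -45.1495648   30.        ] [562.24214585  18.17091444  30.        ] 192.42813830297433
yaw 19.211755233255843
O [ 488.69681212 -123.94450962] hub [568.96306671 -95.97437603]
198.6 [[263.73235694 194.34302684]] [[229.2005795  221.67138408]] [[271.24746007 203.4907427 ]]
258.6 [[272.70318548 159.91144665]] [[243.55300038 189.73143127]] [[249.03794085 206.06605023]]
318.6 [[277.2730048  215.46566799]] [[236.82603634 173.45142306]] [[260.16792765 198.42477927]]
O [ 490.98363162 -123.56178497] hub [570.65260072 -93.93316095]
198.6 [[264.562126   193.64022017]] [[229.77812992 221.57796844]] [[270.76095692 203.23255672]]
258.6 [[272.59304647 158.85943107]] [[243.73605367 189.41537531]] [[248.63746312 206.26804155]]
318.6 [[277.88000598 214.17253333]] [[237.24725775 173.21958267]] [[259.6465989 198.4025103]]
```

Emit:
{"fn": "step_arm", "kwargs": {
  "targets": [
    {"dp":[-0.26,0.04,0],"angular":[0,0,0],"fingers":1},
    {"dp":[-0.515,0.08,0],"angular":[0,0,0],"fingers":1},
    {"dp":[-0.515,0.08,0],"angular":[0,0,0],"fingers":1},
    {"dp":[-0.515,0.08,0],"angular":[0,0,0],"fingers":1},
    {"dp":[-0.515,0.08,0.2],"angular":[0,0,0],"fingers":1},
    {"dp":[-0.515,0.08,0.3],"angular":[0,0,0],"fingers":1},
    {"dp":[-0.515,0.08,0.4],"angular":[0,0,0],"fingers":1},
    {"dp":[-0.515,0.08,0.4],"angular":[0,0,0],"fingers":1}
  ]
}}

```text
time: 5.1
tool_pos: [564.0, -77.6, 319.3]
tcp_rot: [-179.9, -0.1, 110.5]
ft_force: [0.1, -0.7, 0.6]
finger_gap: 0.1
grip_force: 0.0
```

```bash
python3 - <<'E'
from h import *
im=snapshot('wrist');im2=snapshot('scene')
cv2.imwrite('pics/e.png',np.hstack([im[100:384,130:400],cv2.resize(im2[150:270,150:270],(284,284),interpolation=cv2.INTER_CUBIC)]))
t=sense()['tool_pos']; d=t-[567,-93,185]; print(t,'u',d[0]*.342-d[1]*.94,'x',d[0]*.94+d[1]*.342,'z',d[2])
E
```

```text
[565.07548349 -78.2706276  321.68221297] u -14.503794701572355 x 3.2283998390293323 z 136.68221297209607
```

View pics/e.png

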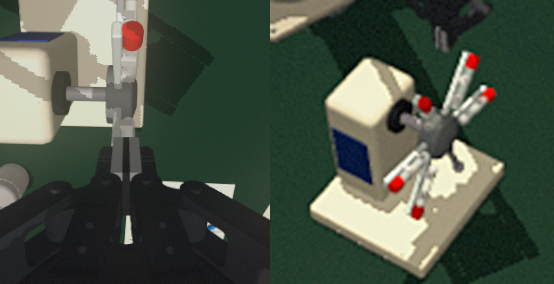

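The fingertip is in the wheel plane above the top gap, as planned. Pushing spoke A now.

Emit:
{"fn": "step_arm", "kwargs": {
  "targets": [
    {"dp":[0,0,0.12],"angular":[0,0,0],"fingers":1},
    {"dp":[0,0,0.245],"angular":[0,0,0],"fingers":1},
    {"dp":[-0.07,0,0.245],"angular":[0,0,0],"fingers":1},
    {"dp":[-0.138,0,0.245],"angular":[0,0,0],"fingers":1},
    {"dp":[-0.175,0,0.26],"angular":[0,0,0],"fingers":1},
    {"dp":[-0.213,0,0.275],"angular":[0,0,0],"fingers":1},
    {"dp":[-0.247,0,0.294],"angular":[0,0,0],"fingers":1},
    {"dp":[-0.28,0,0.313],"angular":[0,0,0],"fingers":1}
  ]
}}

```text
time: 6.2
tool_pos: [584.8, -131.9, 257.7]
tcp_rot: [180.0, -0.0, 110.4]
ft_force: [0.2, 1.0, 0.7]
finger_gap: -0.2
grip_force: 0.6
```

Emit:
{"fn": "step_arm", "kwargs": {
  "targets": [
    {"dp":[-0.03,0,0.026],"angular":[0,0,0],"fingers":1},
    {"dp":[-0.06,0,0.053],"angular":[0,0,0],"fingers":1},
    {"dp":[-0.085,0,0.083],"angular":[0,0,0],"fingers":1},
    {"dp":[-0.11,0,0.114],"angular":[0,0,0],"fingers":1},
    {"dp":[-0.13,0,0.147],"angular":[0,0,0],"fingers":1},
    {"dp":[-0.13,0,0.147],"angular":[0,0,0],"fingers":1},
    {"dp":[-0.13,0,0.147],"angular":[0,0,0],"fingers":1},
    {"dp":[-0.13,0,0.147],"angular":[0,0,0],"fingers":1}
  ]
}}

```text
time: 7.2
tool_pos: [593.8, -155.8, 228.8]
tcp_rot: [180.0, 0.0, 110.4]
ft_force: [0.0, 0.1, -0.0]
finger_gap: 0.1
grip_force: 0.0
```

```bash
cat >> h.py <<'E'
H=np.array([567,-93,185.]);ex=np.array([.94,.342,0]);ey=np.array([-.342,.94,0])
def uz():
    s=sense();d=s['tool_pos']-H; print('u',-d@ey,'x',d@ex,'z',d[2],'F',s['ft_force'],'t',s['time'])
def wheel(cams=('scene','top')):
    # angle from the stem point, intersecting the ray with the wheel plane
    for c in cams:
        snapshot(c)
        for q in pinpoint(c,'stem_tip')[:1]:
            o,d=ray(c,q['at']); hub=pinpoint(c,'hub')
            X=o+d*((H-o)@ex)/(d@ex)-H; print(c,round(q['conf'],2),np.round(q['at'],1),'deg',np.degrees(np.arctan2(-X@ey,X[2])),'r',np.hypot(X@ey,X[2]))
E
python3 - <<'E'
from h import *
uz(); wheel(('scene','top','wrist'))
E
```

```text
u 68.19011369637738 x 3.7304498580740137 z 43.750108082018926 F [ 0.03179595  0.13395288 -0.02539175] t 7.2
scene 0.82 [240.8 202.5] deg -130.0626580194496 r 149.38823787192692
top 0.61 [256.7 211.1] deg -155.5245320014105 r 221.88817106952877
```

```bash
cat >> h.py <<'E'
def fit(obs):
    th=np.radians(np.arange(0,360,.5)); X=H+125*(-np.sin(th)[:,None]*ey+np.cos(th)[:,None]*[0,0,1])
    tot=0
    for c,a in obs:
        e=np.linalg.norm(proj(c,X)-a,axis=1); tot=tot+e**2; print(c,'best',np.degrees(th[e.argmin()]),'px',e.min())
    print('joint',np.degrees(th[tot.argmin()]))
def look(cams=('scene','top')):
    obs=[]
    for c in cams:
        snapshot(c)
        for q in pinpoint(c,'stem_tip')[:1]:
            if q['conf']>.4: obs.append((c,q['at']))
    if obs: fit(obs)
E
python3 - <<'E'
from h import *
fit([('scene',[231.3,221.7]),('top',[267.8,204])])
fit([('scene',[240.8,202.5]),('top',[256.7,211.1])])
im=snapshot('scene');t=snapshot('top')
f=lambda i,r,c:cv2.resize(i[r:r+80,c:c+80],(390,390),interpolation=cv2.INTER_CUBIC)
cv2.imwrite('pics/f.png',np.hstack([f(im,165,180),f(t,165,245)]))
E
```

```text
scene best 199.0 px 1.7847345325731552
top best 202.5 px 1.0429743817004036
joint 200.5
scene best 232.5 px 2.4684946529452865
top best 229.0 px 2.7658298234185867
joint 231.5
```

View pics/f.png

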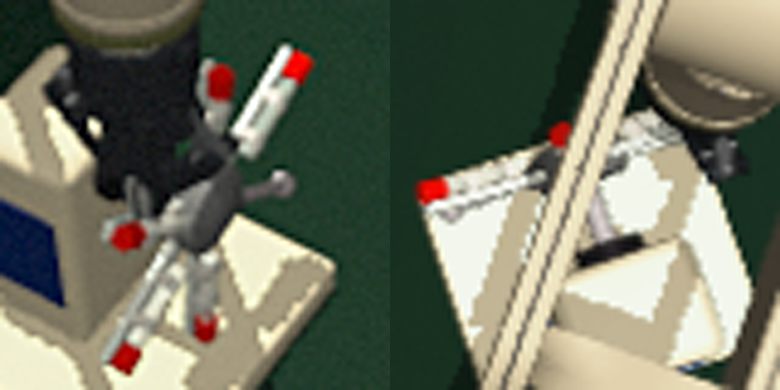

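The crop shows the stem ball at scene (238.5,202.3). The caps are at (225,180), (241.5,178), (205.6,213), (222,232) and (205.6,238). I'll fit the angle with all of them.

```bash
python3 - <<'E'
from h import *
from scipy.optimize import least_squares
obs=np.array([[238.5,202.3],[205.6,238.2],[222,232.3],[205.6,213.2],[225.1,180.4],[241.5,178.3]])
# order in growing angle: stem, +60 ...
import itertools
def P(v):
    th=v[0]+np.radians(60)*np.arange(6); r=np.array([125]+[112]*5); x=np.array([0]+[7]*5)
    return H+v[1]*ey+[0,0,v[2]]+x[:,None]*ex+r[:,None]*(-np.sin(th)[:,None]*ey+np.cos(th)[:,None]*[0,0,1])
best=None
for t0 in np.radians([225,235,245]):
    p=proj('scene',P([t0,0,0])); print(np.degrees(t0),p.round(0).tolist())
from scipy.optimize import linear_sum_assignment as lsa
def res(v):
    p=proj('scene',P(v)); D=np.linalg.norm(p[:,None]-obs[None],axis=2); i,j=lsa(D[1:,1:]); 
    return np.r_[(p[0]-obs[0]),(p[1:][i]-obs[1:][j]).ravel()]
for t0 in np.radians([225,235,245]):
    s=least_squares(res,[t0,0,0],x_scale=[.1,5,5],diff_step=1e-3); print(np.degrees(s.x[0]),s.x[1:],s.cost,s.fun.round(1))
E
```

```text
225.0 [[237.0, 206.0], [241.0, 180.0], [228.0, 179.0], [208.0, 209.0], [205.0, 237.0], [220.0, 234.0]]
235.0 [[239.0, 200.0], [240.0, 178.0], [224.0, 183.0], [206.0, 215.0], [207.0, 239.0], [223.0, 231.0]]
245.00000000000003 [[241.0, 195.0], [239.0, 176.0], [221.0, 187.0], [205.0, 221.0], [209.0, 240.0], [227.0, 227.0]]
231.2797804529598 [-1.79053596  3.37302198] 1.6532850671100812 [-0.6 -0.2 -1.1 -0.1  0.   0.5  1.  -0.4  0.3  0.3 -0.1 -0.2]
231.28060090609398 [-1.79061322  3.37313854] 1.653283758028618 [-0.6 -0.2 -1.1 -0.1  0.   0.5  1.  -0.4  0.3  0.3 -0.1 -0.2]
231.2810900478636 [-1.79091771  3.37364543] 1.6532834452493406 [-0.6 -0.2 -1.1 -0.1  0.   0.5  1.  -0.4  0.3  0.3 -0.1 -0.2]
```

```bash
python3 - <<'E'
from h import *
uz(); t=sense()['tool_pos']; print(proj('scene',t),proj('top',t))
im=snapshot('wrist'); cv2.imwrite('pics/g.png',cv2.resize(im[130:384,130:400],None,fx=2,fy=2))
E
```

```text
u 68.2498813234739 x 3.617693064887625 z 43.51956145677303 F [ 0.55654882 -0.51016313  0.1335521 ] t 7.7
[[210.19249413 213.74146965]] [[302.68843203 187.08885396]]
```

View pics/g.png

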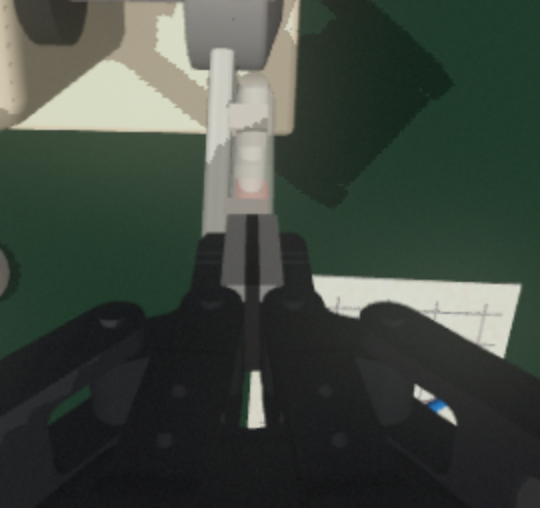

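The wrist view shows spoke A running under the fingertip at (250,215), so there is contact. I'll refit with the hub position and yaw free.

```bash
python3 - <<'E'
from h import *
from scipy.optimize import least_squares
obs=np.array([[238.5,202.3],[241.5,178.3],[225.1,180.4],[205.6,213.2],[205.6,238.2],[222,232.3]])
def P(v):
    th=v[0]+np.radians(60)*np.arange(6); r=np.array([125]+[112]*5); x=np.array([0]+[7]*5)
    a=np.radians(20)+v[4]; X=np.array([np.cos(a),np.sin(a),0]);Y=np.array([-X[1],X[0],0])
    return H+v[1]*X+v[2]*Y+[0,0,v[3]]+x[:,None]*X+r[:,None]*(-np.sin(th)[:,None]*Y+np.cos(th)[:,None]*[0,0,1])
pr=np.array([1,10,10,4,.1])
res=lambda v:np.r_[(proj('scene',P(v))-obs).ravel()/1., (v/pr)[1:]]
s=least_squares(res,[np.radians(235),0,0,0,0],x_scale=[.1,5,5,5,.1]); print(np.degrees(s.x[[0,4]]),s.x[1:4],s.fun.round(1))
C=np.linalg.inv(s.jac.T@s.jac);print(np.sqrt(np.diag(C))*[57,1,1,1,57])
cp=atz('wrist',[130+250/2,130+190/2],185+25); print('cap-ish',(cp-H)@ex,-(cp-H)@ey)
E
```

```text
[231.60522974  -1.37750662] [-0.89802872 -0.03238727  0.77635486] [ 0.1 -0.  -0.5  0.2  0.1  0.8  0.5 -0.5 -0.2 -0.  -0.  -0.4 -0.1 -0.
  0.2 -0.2]
[0.87870677 2.24845911 2.79105265 3.73209547 1.0014042 ]
cap-ish 3.065550622996671 73.39654226288485
```

```bash
python3 - <<'E'
from h import *
uz(); im=snapshot('scene'); cv2.imwrite('pics/h.png',cv2.resize(im[170:245,190:250],None,fx=8,fy=8,interpolation=cv2.INTER_NEAREST))
E
```

```text
u 68.24721173266475 x 3.588304764498943 z 43.49826482571885 F [-0.15596617 -0.3646764  -0.87048927] t 7.75
```

View pics/h.png

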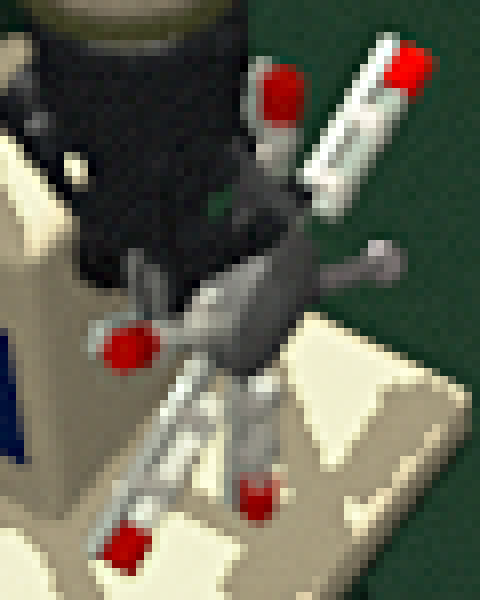

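```bash
python3 - <<'E'
from h import *
t=sense()['tool_pos']
for dz in (0,10,16,20): print(dz,proj('wrist',t+[0,0,dz]).round(1),proj('wrist',t+[0,0,dz]+11*ey).round(1),proj('scene',t+[0,0,dz]).round(1))
for th in (51.6,65):
    s=np.radians(th)
    for r in (32,60,80): print(th,r,proj('wrist',H+r*(np.sin(s)*-ey+np.cos(s)*np.array([0,0,1]))-5*ex).round(1))
E
```

```text
0 [[255.8 229.3]] [[255.9 213.2]] [[210.2 213.7]]
10 [[255.8 236.1]] [[255.9 219.3]] [[210.  211.7]]
16 [[255.8 240.6]] [[255.9 223.3]] [[209.9 210.5]]
20 [[255.8 243.8]] [[255.9 226.1]] [[209.8 209.6]]
51.6 32 [[243.4 155.4]]
51.6 60 [[242.5 194.5]]
51.6 80 [[241.8 225.1]]
65 32 [[243.8 159.5]]
65 60 [[243.3 199.5]]
65 80 [[243. 229.]]
```

The visible fingertip edge is about 20 mm higher than the TCP calibration implies. It shows in both the wrist and scene views, and it explains the shorter turn: the wheel is at 231.6°. With that offset in the model, I'll push A on to 60°, then lift and go above the next gap.

Emit:
{"fn": "step_arm", "kwargs": {
  "targets": [
    {"dp":[-0.015,0,0.03],"angular":[0,0,0],"fingers":1},
    {"dp":[-0.03,0,0.063],"angular":[0,0,0],"fingers":1},
    {"dp":[-0.03,0,0.063],"angular":[0,0,0],"fingers":1},
    {"dp":[-0.03,0,-0.2],"angular":[0,0,0],"fingers":1},
    {"dp":[-0.03,0,-0.45],"angular":[0,0,0],"fingers":1},
    {"dp":[0.2,0,-0.5],"angular":[0,0,0],"fingers":1},
    {"dp":[0.465,0,-0.5],"angular":[0,0,0],"fingers":1},
    {"dp":[0.465,0,-0.5],"angular":[0,0,0],"fingers":1}
  ]
}}

```text
time: 8.8
tool_pos: [560.7, -65.9, 329.4]
tcp_rot: [179.9, -0.0, 110.6]
ft_force: [0.0, -0.0, -1.0]
finger_gap: -0.2
grip_force: 0.0
```

```bash
python3 - <<'E'
from h import *
uz(); look(); uz()
E
```

```text
u -27.62148139397897 x 3.344016924635821 z 144.37129834137068 F [ 0.00906408 -0.03177606 -0.98495463] t 8.8
scene best 244.0 px 2.5628653986383836
top best 237.00000000000003 px 2.935850152882798
joint 242.49999999999997
u -24.013696438632323 x 2.7445801462183415 z 143.15593199747423 F [ 0.64214263 -1.52262151  0.55309381] t 9.0
```

Emit:
{"fn": "step_arm", "kwargs": {
  "targets": [
    {"dp":[0,0,0.2],"angular":[0,0,0],"fingers":1},
    {"dp":[0,0,0.36],"angular":[0,0,0],"fingers":1},
    {"dp":[-0.06,0,0.36],"angular":[0,0,0],"fingers":1},
    {"dp":[-0.1,0,0.36],"angular":[0,0,0],"fingers":1},
    {"dp":[-0.143,0,0.361],"angular":[0,0,0],"fingers":1},
    {"dp":[-0.184,0,0.368],"angular":[0,0,0],"fingers":1},
    {"dp":[-0.225,0,0.377],"angular":[0,0,0],"fingers":1},
    {"dp":[-0.264,0,0.391],"angular":[0,0,0],"fingers":1}
  ]
}}

```text
time: 10.0
tool_pos: [580.2, -118.8, 250.7]
tcp_rot: [180.0, 0.0, 110.4]
ft_force: [-0.0, 0.5, 1.5]
finger_gap: 0.0
grip_force: 0.6
```

Emit:
{"fn": "step_arm", "kwargs": {
  "targets": [
    {"dp":[-0.038,0,0.015],"angular":[0,0,0],"fingers":1},
    {"dp":[-0.075,0,0.036],"angular":[0,0,0],"fingers":1},
    {"dp":[-0.11,0,0.058],"angular":[0,0,0],"fingers":1},
    {"dp":[-0.143,0,0.083],"angular":[0,0,0],"fingers":1},
    {"dp":[-0.173,0,0.109],"angular":[0,0,0],"fingers":1},
    {"dp":[-0.2,0,0.143],"angular":[0,0,0],"fingers":1},
    {"dp":[-0.225,0,0.177],"angular":[0,0,0],"fingers":1},
    {"dp":[-0.225,0,0.177],"angular":[0,0,0],"fingers":1}
  ]
}}

```text
time: 11.0
tool_pos: [595.1, -160.7, 214.0]
tcp_rot: [-180.0, -0.0, 110.4]
ft_force: [-0.6, 0.2, -0.2]
finger_gap: -0.1
grip_force: 0.0
```

Emit:
{"fn": "step_arm", "kwargs": {
  "targets": [
    {"dp":[0,0,0],"angular":[0,0,0],"fingers":1},
    {"dp":[0,0,-0.2],"angular":[0,0,0],"fingers":1},
    {"dp":[0,0,-0.45],"angular":[0,0,0],"fingers":1},
    {"dp":[0,0,-0.568],"angular":[0,0,0],"fingers":1},
    {"dp":[0.2,0,-0.568],"angular":[0,0,0],"fingers":1},
    {"dp":[0.489,0,-0.568],"angular":[0,0,0],"fingers":1},
    {"dp":[0.489,0,-0.568],"angular":[0,0,0],"fingers":1},
    {"dp":[0.489,0,-0.568],"angular":[0,0,0],"fingers":1}
  ]
}}

```text
time: 12.0
tool_pos: [561.4, -68.6, 329.0]
tcp_rot: [180.0, 0.1, 110.5]
ft_force: [0.6, -0.4, 0.2]
finger_gap: 0.0
grip_force: 0.0
```

```bash
python3 - <<'E'
from h import *
uz(); look(); uz()
print(masks_of('scene','rotator')[0]['at'],[ (q['conf'],atz('top',q['at'],0)) for q in pinpoint('top','rotator')[:1]])
E
```

```text
u -24.851211586184323 x 3.098082691714149 z 144.0489783166836 F [ 0.5591654  -0.38409917  0.22008119] t 12.0
scene best 301.5 px 0.4705875586193307
top best 295.0 px 0.8683398946386071
joint 297.5
u -23.839054884516948 x 2.7676988391030166 z 143.31560600582833 F [ 0.28013275 -0.13896413 -0.35231126] t 12.2
[205.4, 219.5] [(0.8, array([ 481.78921651, -112.70228803,    0.        ]))]
```

Emit:
{"fn": "step_arm", "kwargs": {
  "targets": [
    {"dp":[0,0,0.2],"angular":[0,0,0],"fingers":1},
    {"dp":[0,0,0.36],"angular":[0,0,0],"fingers":1},
    {"dp":[-0.06,0,0.36],"angular":[0,0,0],"fingers":1},
    {"dp":[-0.1,0,0.36],"angular":[0,0,0],"fingers":1},
    {"dp":[-0.143,0,0.361],"angular":[0,0,0],"fingers":1},
    {"dp":[-0.184,0,0.368],"angular":[0,0,0],"fingers":1},
    {"dp":[-0.225,0,0.377],"angular":[0,0,0],"fingers":1},
    {"dp":[-0.264,0,0.391],"angular":[0,0,0],"fingers":1}
  ]
}}

```text
time: 13.3
tool_pos: [580.1, -118.8, 250.6]
tcp_rot: [180.0, 0.0, 110.4]
ft_force: [-0.3, 1.7, 0.9]
finger_gap: -0.0
grip_force: 0.9
```

Emit:
{"fn": "step_arm", "kwargs": {
  "targets": [
    {"dp":[-0.038,0,0.015],"angular":[0,0,0],"fingers":1},
    {"dp":[-0.075,0,0.036],"angular":[0,0,0],"fingers":1},
    {"dp":[-0.11,0,0.058],"angular":[0,0,0],"fingers":1},
    {"dp":[-0.143,0,0.083],"angular":[0,0,0],"fingers":1},
    {"dp":[-0.173,0,0.109],"angular":[0,0,0],"fingers":1},
    {"dp":[-0.195,0,0.135],"angular":[0,0,0],"fingers":1},
    {"dp":[-0.195,0,0.135],"angular":[0,0,0],"fingers":1},
    {"dp":[-0.195,0,0.135],"angular":[0,0,0],"fingers":1}
  ]
}}

```text
time: 14.3
tool_pos: [593.4, -154.9, 223.5]
tcp_rot: [180.0, 0.0, 110.4]
ft_force: [-0.7, 0.4, -0.2]
finger_gap: -0.3
grip_force: 0.0
```

```bash
python3 - <<'E'
from h import *
uz(); look(); uz()
im=snapshot('scene');w=snapshot('wrist')
for c in('scene','wrist','top'):
    print(c,[(round(q['conf'],2),q['at']) for q in pinpoint(c,'stem_tip')[:2]],[(round(q['conf'],2),q['at']) for q in pinpoint(c,'hub')[:1]])
cv2.imwrite('pics/i.png',np.hstack([cv2.resize(im[165:240,190:250],(400,500),interpolation=cv2.INTER_NEAREST),cv2.resize(w[0:384,100:400],(390,500))]))
E
```

```text
u 67.18312745077617 x 3.6745296297513264 z 38.48194092103634 F [-0.73904599  0.43604398 -0.24672986] t 14.3
scene best 353.0 px 1.3193857235312487
top best 176.5 px 1.7598970109652252
joint 352.5
u 67.07510428567888 x 3.76478595925013 z 38.666917445889766 F [0.01914478 0.03319302 0.19293811] t 14.5
scene [(0.67, [223.4, 177.0])] [(0.56, [223.6, 207.1])]
wrist [(0.91, [240.0, 93.4])] [(0.85, [251.2, 122.3])]
top [(0.7, [281.8, 198.5])] [(0.78, [282.9, 197.3])]
```

View pics/i.png

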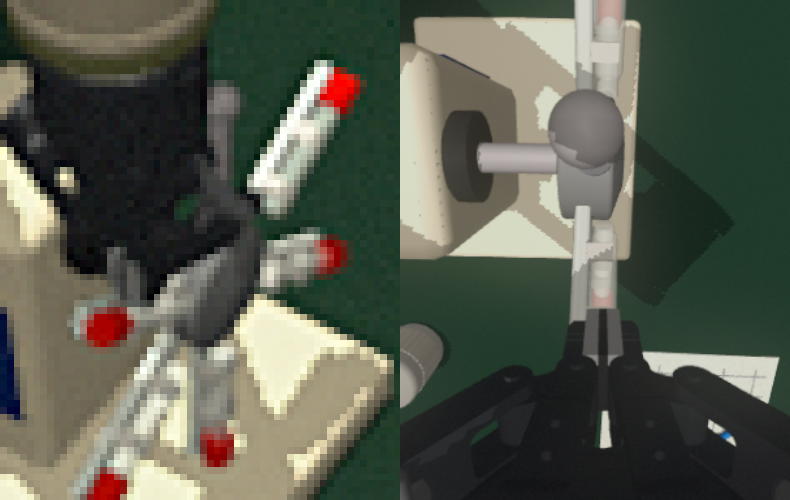

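The left crop shows the stem almost upright at (222,120). On the right, the wrist view has the ball at about (243,98) px and the axle centreline at row ≈120.5. I'll work out u for both from the wrist rays.

```bash
python3 - <<'E'
from h import *
b=atz('wrist',[243,98],309);a=atz('wrist',[192,120.6],185)
ub,ua=-(b-H)@ey,-(a-H)@ey;print('ball u,x',ub,(b-H)@ex,'axle u,x',ua,(a-H)@ex,'deg',np.degrees(np.arcsin((ub-ua)/125)))
o,_=ray('wrist',[256,192]);print('cam u,z',-(o-H)@ey,o[2])
for th in(350,353,356,360):
    s=np.radians(th);print(th,proj('wrist',H+125*(-np.sin(s)*ey+[0,0,np.cos(s)])),proj('wrist',H-40*ex),proj('scene',H+125*(-np.sin(s)*ey+[0,0,np.cos(s)])))
E
```

```text
ball u,x -11.330752370811279 -0.5106599519285218 axle u,x 2.091552362140005 -41.414020043184536 deg -6.16421593041568
cam u,z -10.125703894936295 393.0443534587417
350 [[244.85330054  57.94648923]] [[193.82623229 117.52770631]] [[224.22652367 176.66008229]]
353 [[244.79600227  83.02112927]] [[193.82623229 117.52770631]] [[223.05440643 177.81098137]]
356 [[244.79368209 107.82848985]] [[193.82623229 117.52770631]] [[221.87198095 179.0544065 ]]
360 [[244.87114777 139.76743797]] [[193.82623229 117.52770631]] [[220.28591613 180.85055934]]
```

Emit:
{"fn": "step_arm", "kwargs": {
  "targets": [
    {"dp":[-0.005,0,0.008],"angular":[0,0,0],"fingers":1},
    {"dp":[-0.01,0,0.016],"angular":[0,0,0],"fingers":1},
    {"dp":[-0.015,0,0.024],"angular":[0,0,0],"fingers":1},
    {"dp":[-0.02,0,0.032],"angular":[0,0,0],"fingers":1},
    {"dp":[-0.025,0,0.038],"angular":[0,0,0],"fingers":1},
    {"dp":[-0.028,0,0.044],"angular":[0,0,0],"fingers":1},
    {"dp":[-0.028,0,0.044],"angular":[0,0,0],"fingers":1},
    {"dp":[-0.028,0,0.044],"angular":[0,0,0],"fingers":1}
  ]
}}

```text
time: 15.9
tool_pos: [595.2, -160.0, 214.3]
tcp_rot: [-180.0, -0.0, 110.4]
ft_force: [-0.3, 0.1, -0.2]
finger_gap: 0.2
grip_force: 0.2
```

```bash
cat >> h.py <<'E'
def ball(name):
    w=snapshot('wrist'); cv2.imwrite(name,cv2.resize(w[40:220,150:320],None,fx=3,fy=3))
    m=masks_of('wrist','stem_tip')[:1]; p=pinpoint('wrist','stem_tip')[:1]
    print(p[0]['at'] if p else None)
    return w
E
python3 - <<'E'
from h import *
uz(); ball('pics/j.png'); look(('scene',))
E
```

```text
u 72.60530056798385 x 3.5508470906659007 z 29.337427395019148 F [-0.29640544  0.07328695 -0.23560658] t 15.9
[238.2, 116.0]
scene best 359.50000000000006 px 3.1235793454986713
joint 359.50000000000006
```

View pics/j.png

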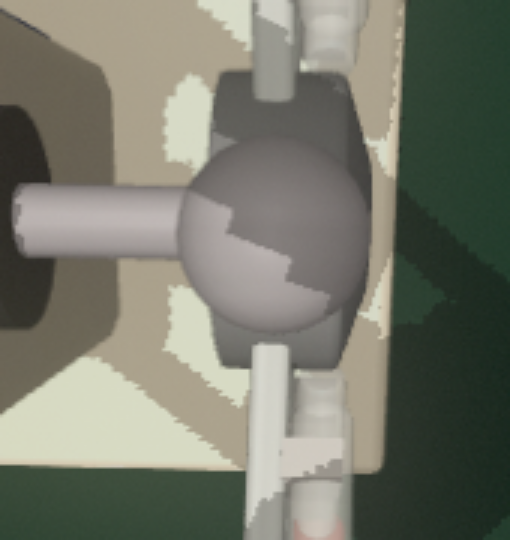

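The ball is at (241.7,118.3) and the axle centreline at (183,113.7).

```bash
python3 - <<'E'
from h import *
b=atz('wrist',[241.7,118.3],310);a=atz('wrist',[183,113.7],185)
ub,ua=-(b-H)@ey,-(a-H)@ey;print(ub,ua,'deg',np.degrees(np.arcsin((ub-ua)/125)))
o,_=ray('wrist',[256,192]);print('cam u,z',-(o-H)@ey,o[2])
E
```

```text
-0.8142414982708824 2.625900695760496 deg -1.577044150842143
cam u,z -4.55997628143812 384.14510807221984
```

Emit:
{"fn": "step_arm", "kwargs": {
  "targets": [
    {"dp":[-0.002,0,0.003],"angular":[0,0,0],"fingers":1},
    {"dp":[-0.004,0,0.007],"angular":[0,0,0],"fingers":1},
    {"dp":[-0.007,0,0.012],"angular":[0,0,0],"fingers":1},
    {"dp":[-0.007,0,0.012],"angular":[0,0,0],"fingers":1},
    {"dp":[-0.007,0,0.012],"angular":[0,0,0],"fingers":1},
    {"dp":[-0.007,0,-0.1],"angular":[0,0,0],"fingers":1},
    {"dp":[-0.007,0,-0.3],"angular":[0,0,0],"fingers":1},
    {"dp":[-0.007,0,-0.5],"angular":[0,0,0],"fingers":1}
  ]
}}

```text
time: 17.15
tool_pos: [595.5, -161.2, 315.1]
tcp_rot: [-180.0, -0.0, 110.4]
ft_force: [0.0, 0.7, 0.3]
finger_gap: -0.2
grip_force: 0.0
```

Emit:
{"fn": "step_arm", "kwargs": {
  "targets": [
    {"dp":[0,0,-0.1],"angular":[0,0,0],"fingers":1},
    {"dp":[0,0,-0.2],"angular":[0,0,0],"fingers":1},
    {"dp":[0,0,-0.2],"angular":[0,0,0],"fingers":1},
    {"dp":[0,0,-0.2],"angular":[0,0,0],"fingers":1},
    {"dp":[0,0,-0.2],"angular":[0,0,0],"fingers":1},
    {"dp":[0,0,-0.2],"angular":[0,0,0],"fingers":1},
    {"dp":[0,0,-0.2],"angular":[0,0,0],"fingers":1},
    {"dp":[0,0,-0.2],"angular":[0,0,0],"fingers":1}
  ]
}}

```text
time: 18.15
tool_pos: [595.7, -161.3, 354.4]
tcp_rot: [-180.0, -0.0, 110.4]
ft_force: [0.2, -0.4, -0.2]
finger_gap: 0.2
grip_force: 0.0
```

```bash
python3 - <<'E'
from h import *
uz(); w=snapshot('wrist'); o,_=ray('wrist',[256,192]);print('cam u,z',-(o-H)@ey,o[2])
m=proj('wrist',H+[0,0,60])[0].astype(int);x,y=m[0]-75,max(m[1]-70,0);print(x,y,pinpoint('wrist','stem_tip')[:1])
cv2.imwrite('pics/k.png',cv2.resize(w[y:y+140,x:x+150],None,fx=4,fy=4,interpolation=cv2.INTER_CUBIC)); look()
E
```

```text
u 74.03070753123376 x 3.6412166897036897 z 169.39268018148584 F [ 0.21564857 -0.37461591 -0.19320591] t 18.15
cam u,z -3.1120217955301057 524.2061942676501
177 36 [{'at': [249.9, 109.7], 'conf': 0.72}]
scene best 357.5 px 0.6347092426947327
top best 358.0 px 2.650950946036365
joint 358.0
```

View pics/k.png

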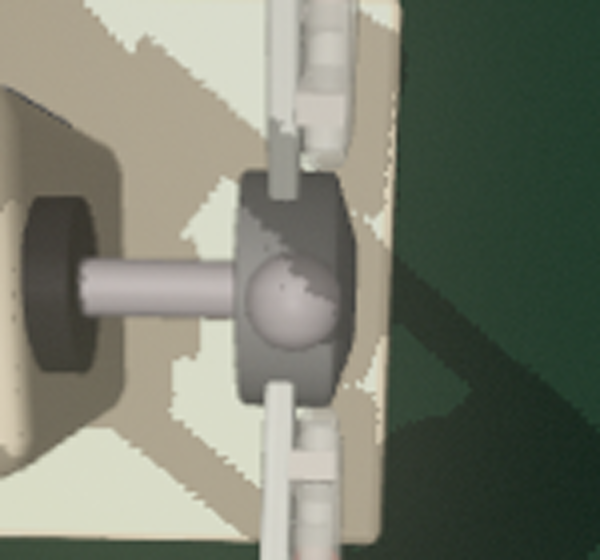

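The ball is at (250,112) and the axle and hub centreline at row 107.9.

```bash
python3 - <<'E'
from h import *
for rb,ra in((112,107.9),(111.5,108.2)):
    b=atz('wrist',[250,rb],310);a=atz('wrist',[218,ra],185)
    ub,ua=-(b-H)@ey,-(a-H)@ey;print(ub,ua,'deg',np.degrees(np.arcsin((ub-ua)/125)))
uz()
E
```

```text
3.3487118516692753 2.8105745130593682 deg 0.24666474835226693
3.0036749479575966 3.1365932346374024 deg -0.06092526625632686
u 74.0713876308125 x 3.6526140463340013 z 169.51031930236923 F [-0.01808025 -0.4413951   0.65451319] t 18.45
```

```bash
python3 -c "
from bench import *
print(hand_in())"
```

```text
the job is handed in; nothing more can be done
None
```

The bare stem points straight up (about 0 ± 1° in the last wrist view), reached by three gentle fingertip pushes; the wheel is still, the arm is clear of everything, and the job was handed in at about 18.5 s.

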